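# Check the card on the beam comparator, then hold a gaping clip over its edge

## Robot

A 7-joint arm with a two-finger parallel gripper is mounted at the origin on the work surface. World frame = base frame: x ahead of the robot, y to its left, z up, the work surface at z = 0. Lengths are in m, angles in rad, forces in N, time in s.
With the tool pointing down it reaches from about 0.425 to 0.95 m from the base axis. Payload 16.7 kg.
Tool frame: the origin (TCP) lies at the very end of the fingers, on their centre line; the grasp point (between the pads) lies 19 mm behind it (grip_point_offset is the distance from the TCP to the grasp point, in m); z points along the fingers, y is the direction in which the jaws open and shut (so a half turn about z gives the same grasp; the last joint's range is limited). The gripper opens to 94 mm and grips with 3 to 60 N. Pads are 16 mm wide; open, the fingers measure 119 mm over their backs; the gripper's body (75 mm by 177 mm) begins 78 mm behind the grasp point.
Start: joints at [1.113, 0.426, 0.074, 1.606, -0.034, 1.111, -0.067], TCP at [0.205, -0.643, 0.205] pointing down, gripper open.
Joint ranges: [-2.85, 2.85], [-0.5, 2.14], [-1.23, 1.37], [0.21, 2.46], [-1.02, 4.16], [0.16, 2.05], [-2.73, 2.73]. Speed limits (rad/s): [1.89, 1.89, 2.39, 2.39, 3.01, 3.01, 3.01].

## Interface

Orientations are given as a unit quaternion [x, y, z, w].
In Python, from rig import * gives the robot as it stands.
- The arm moves only by the tool move_arm, never from a script. Its argument "deltas" is a list of rows, each a list of 5 numbers: the closure, from 0 (fully open) to 1 (shut), then the shift along the tool's x, y, z in mm, then the turn about the tool's z in rad. In form: [[grip, dx, dy, dz, spin], ...]. A call has 1 to 12 rows; each row shifts and turns the commanded pose from where the row before left it, along the tool's axes as they then stand; what a row does not reach is not made up. A row lasts 1/8 s, in which the tool goes at most 62.5 mm and 10.7 degrees, less where a joint would pass 70% of its speed; a pose out of reach is approached as far as the arm can. A call is refused whole if a number of a shift passes 62.5 or a number of a turn 0.188, either way. A call with a gripper value outside its range is refused whole. The fingers move at their own pace and stop on an object; "force" is the grip in N (left out, the last holds). Time passes only in rows, so rows that do not move let the fingers close. It gives the time, the measured TCP pose, the force and the opening at its end, in the units of the state.
- state(): the state, without advancing time (a new reading comes with each control period).
- read_camera(name): name is "scene" or "side" or "wrist"; returns a dict with "pixels" (400x640x3 uint8, red, green, blue), "K" (3x3 intrinsics, pixels), "camera_from_world" (4x4, takes a point from world to camera coordinates). Camera axes: x right, y down, z forward; pixel columns grow to the right and rows downward; lengths in m; the calibration is good to about 2 mm. A picture is of the moment at which its call begins. There is no depth.
- finish_job(): hands the job in, once; it reports no verdict.
Trained networks look in a picture, given as the dict that the camera call returned (one of the last four; its "shot" number tells which), for a name from the list of things; names that differ only in an ending like _2 or _b are one class to them, and where a whole thing is asked for, a point or a joint stands for the part that bears it (a point fixed in the world has none). Each returns a list of dicts, best first, with "p" (0 to 1); they miss things now and then, are a little off and sometimes report something else, mostly with a low value. They report only what shows in the picture. A call takes as long as a camera call. They do not tell look-alikes from the thing itself.
- silhouettes(picture, name): "mask" (400x640 bool, what is visible of it) and "at" ([column, row] in pixels, amid what is visible of it).
The state is a dict: "clock": time; "qpos": joint angles; "joint_velocities": joint speeds; "joint_torque": joint torques, N m; "position": TCP position; "tool_rot": TCP orientation; "ft_force": force on the tool from outside, world axes, zero at the start; "wrist_torque": the same for the moment, N m; "grip_width": finger opening in m.
Only numpy, scipy, OpenCV 4.12 (cv2) and the standard library are available. Lean on these libraries where they do the work, as an engineer would, in place of code of your own. Each camera call takes 0.05 s, during which the arm holds its last target. There are 200 camera calls.

## Task

On the beam comparator, swing the arrest lever fully over so that the beam is free and sinks on its card side, then swing the lever fully back so that the beam is arrested level again. Then squeeze the spring clip on its little stand by its handles, lift it away, and lower it open over the middle of the upright card's top edge, about 15 mm deep, one jaw on each side and neither touching the card. Finish while still holding the clip squeezed wide open like this, and leave the other things on the bench where they are.

Things in the scene. Friction and masses are not known exactly. Their poses are not given: they have to be found in the camera images.
- balance: Beam comparator, fixed. Grey base 190 x 150 x 20 mm (x -140 to +50, y -75 to +75 mm), two upright cheeks to 125 mm. Origin on the bench under the beam's pivot (111 mm up). Beam along its y: card holder (64 x 18 mm, top 131 mm up) on the +y end, at y = 120 mm; brass counterweight, 34 mm diameter, on the -y end (y -103 to -69 mm); arrest lever at x = -100 mm.
- beam (a joint): Tilt of the beam: 0 level, positive with the card's end down (stop at 0.1 rad). Held level by two arrest pads while the lever is at 0; when freed it sinks to about +0.1 within half a second.
- arrest_lever (a joint): Arrest lever, a steel rod 10 mm thick, pivot at x = -100, y = 0, z = 34 mm of the comparator; it swings along the comparator's y. 0 (start): arrested, leaning 0.5 rad to -y (towards the counterweight). 1.0 rad (stop): released, leaning 0.5 rad to +y (towards the card). It stays where it is left; needs about 1 N at the knob.
- lever_knob (a point): Centre of the black ball (24 mm diameter) at the end of the arrest lever, 85 mm from its pivot; about 109 mm above the bench at both ends of the swing and 119 mm in the middle.
- card_edge (a point): Middle of the top edge of the white card on the beam, 175 mm above the bench when arrested; its axes are the comparator's when level: x runs along the card's top edge, y through its thickness, z up. The card is stiff, 60 mm wide (x), 3 mm thick (y), and stands 44 mm clear of its holder; fixed in the holder.
- clip_stand: Clip stand, fixed: aluminium block 60 x 60 x 12 mm with a steel fin on top (34 mm along x, 3 mm thick in y, from 12 to 34 mm above the bench). Origin under the centre of the block. The clip bites the fin from above, jaw tips 20 mm above the bench, 8 mm clear of the block.
- clip: Steel spring clip, about 50 g, 83 mm tall, upright, biting the fin of its stand, handles up. Origin midway between the jaw tips (when biting); x along its hinge, y the way its jaws open, z up. Jaws 22 mm wide (x), 4 mm thick, 3 mm apart when biting, 40 mm long below the hinge pin (z = 40 mm).
- clip_handles (a point): Midway between the clip's finger tabs, clip z = 76 mm. The handles rise in a V to black flat tabs, 22 mm long (clip x), 14 mm tall, 5 mm thick, 52 mm over the outsides at their top edges. Squeezed along clip y both jaws open alike: 3 N per tab at first, about 6 N at 29 mm, where the tabs stand vertical, centred at z = 80 mm, and the tips gape about 23 mm (the clip then sinks about 4 mm if the tabs stay put).
- jaw_a (a joint): Opening angle of one jaw (the other moves equally): 0 biting the fin, grows as the handles are squeezed, about 0.26 rad with the tabs 29 mm over their outsides, stop at 0.34. Wide open means more than 0.16 (tips at least about 15 mm apart).
- brass_weight: Bystander: small brass weight, 24 mm diameter, 31 mm high, origin under its centre.
- dish: Bystander: flat closed glass dish, 90 mm diameter, 15 mm high, origin under its centre.
- objective: Bystander: black lens barrel, 38 mm diameter, 49 mm high, origin under its centre.
- lens_bottle: Bystander: amber glass bottle, 34 mm diameter, 75 mm high, origin under its centre.
- tweezers: Bystander: steel tweezers lying flat, 110 mm long (x), 6 mm high, origin under the middle.
- slide_box: Bystander: grey slide box 75 x 100 x 30 mm, origin under its centre.
- spare_ring: Bystander: aluminium ring, 44 mm diameter, 12 mm high, origin under its centre.
- wire_holder: Bystander, fixed: grey cone (54 mm diameter at the foot) with two wire springs holding a brass plug, 78 mm high, origin under its centre.
Not all that is in view belongs to the job. Leave any pink look-alike of the clip_stand alone.

How it is judged:
By the outcome, as a careful person would: the job done as asked, in the order asked, and still so for the second after the job is handed in, while the arm keeps its last pose, push and grip.
It also fails if it takes over 72 s, if anything falls off the work surface, if the arm or the gripper's body presses on something with over 40 N, if the wrist force passes 120 N, or if a joint passes its speed limit or range.

## Working session

There is one attempt and no reset: what is moved stays moved. The work goes in short steps, Python scripts to look and compute and a tool call to move; the robot and the scene stay as the last step left them, time stands still between calls to the robot, and variables do not carry over. Pictures are saved under pics/ and viewed, about 8 in all and at most 12, crops included, and the job is handed in when it is done.

Besides the shell and the picture viewer there is one more tool, called by a JSON object that holds its "name" and its "arguments". move_arm: Moves the arm, as the interface text tells. Its arguments: {"type":"object","properties":{"deltas":{"type":"array"},"force":{"type":"number"}},"required":["deltas"]}

```bash
mkdir -p pics; ls
python3 - <<'E'
from rig import *
import cv2,numpy as np
s=state();print({k:np.round(v,3).tolist() for k,v in s.items()})
for c in ["scene","side"]:
    p=read_camera(c);cv2.imwrite(f"pics/{c}0.png",p["pixels"][:,:,::-1])
    print(c,p["K"].tolist(),np.round(p["camera_from_world"],4).tolist())
    for n in ["balance","lever_knob","card_edge","clip_stand","clip","clip_handles","arrest_lever"]:
        print(n,[(np.round(d["at"],1).tolist(),round(d["p"],2),int(d["mask"].sum())) for d in silhouettes(p,n)][:3])
E
```

```text
pics
{'clock': 0.0, 'qpos': [1.113, 0.427, 0.074, 1.607, -0.034, 1.111, -0.067], 'joint_velocities': [0.0, 0.001, -0.001, -0.001, -0.0, 0.0, -0.001], 'joint_torque': [-0.002, -93.582, 3.666, -45.417, -0.049, 0.021, 0.0], 'position': [0.205, -0.643, 0.205], 'tool_rot': [0.988, 0.154, -0.0, -0.001], 'ft_force': [-0.143, 0.318, 0.416], 'wrist_torque': [0.018, -0.031, 0.033], 'grip_width': 0.094}
scene [[365.2585058711667, 0.0, 322.80505633865585], [0.0, 365.2585058711667, 205.74160085840018], [0.0, 0.0, 1.0]] [[0.8734, 0.4867, -0.0197, -0.51], [0.3268, -0.6156, -0.7171, -0.107], [-0.3611, 0.6199, -0.6967, 1.4716], [0.0, 0.0, 0.0, 1.0]]
balance [([393.0, 214.2], 0.67, 155), ([333.7, 196.6], 0.61, 2165), ([287.7, 259.7], 0.36, 252)]
lever_knob [([345.9, 166.4], 0.5, 511), ([367.9, 157.9], 0.24, 269)]
card_edge [([343.6, 169.6], 0.94, 548)]
clip_stand [([226.5, 273.6], 0.92, 364), ([289.5, 237.6], 0.66, 78), ([287.8, 258.4], 0.55, 233)]
clip [([290.2, 244.8], 0.69, 182)]
clip_handles [([286.5, 243.6], 0.71, 170)]
arrest_lever [([309.4, 184.4], 0.53, 41), ([290.4, 246.2], 0.49, 150), ([219.1, 337.9], 0.46, 249)]
side [[401.5076739685638, 0.0, 325.83333687812234], [0.0, 401.5076739685638, 203.21463440468756], [0.0, 0.0, 1.0]] [[-0.7071, -0.7069, -0.0161, 0.3989], [-0.5348, 0.5496, -0.6419, 0.4039], [0.4626, -0.4453, -0.7667, 0.826], [0.0, 0.0, 0.0, 1.0]]
balance [([297.8, 276.7], 0.69, 5527), ([375.5, 258.0], 0.45, 80)]
lever_knob [([319.9, 270.4], 0.65, 217)]
card_edge [([269.6, 259.7], 0.85, 1062)]
clip_stand [([436.3, 210.9], 0.86, 385), ([366.9, 211.7], 0.69, 380)]
clip [([367.5, 196.5], 0.54, 224)]
clip_handles [([371.9, 196.0], 0.82, 253), ([321.0, 266.6], 0.5, 229)]
arrest_lever [([321.5, 269.4], 0.49, 204)]
```

Run:
```python
import cv2,numpy as np
a=cv2.imread("pics/scene0.png")[110:310,180:447];b=cv2.imread("pics/side0.png")[140:340,200:467]
cv2.imwrite("pics/a.png",cv2.resize(np.vstack([a]),None,fx=2.99,fy=2.99,interpolation=3))
cv2.imwrite("pics/b.png",cv2.resize(np.vstack([b]),None,fx=2.99,fy=2.99,interpolation=3))
```

```text
(no output)
```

View pics/a.png

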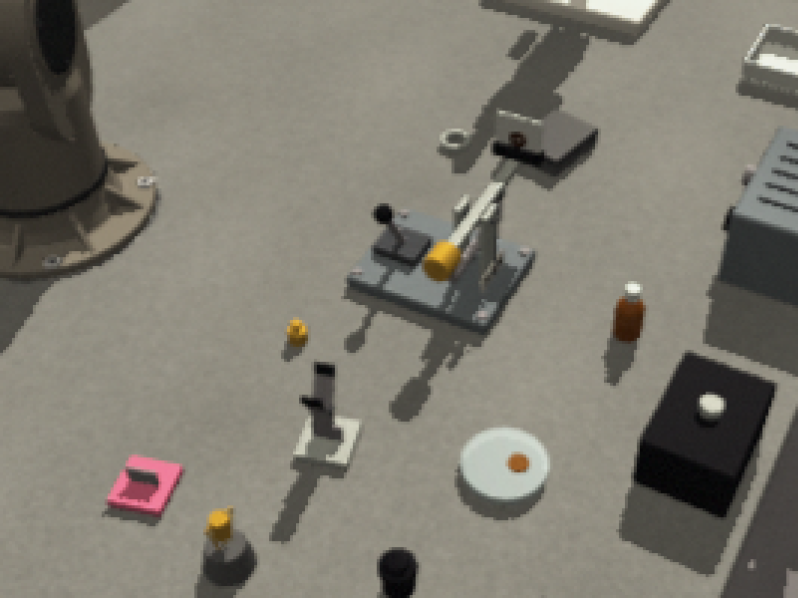

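View pics/b.png

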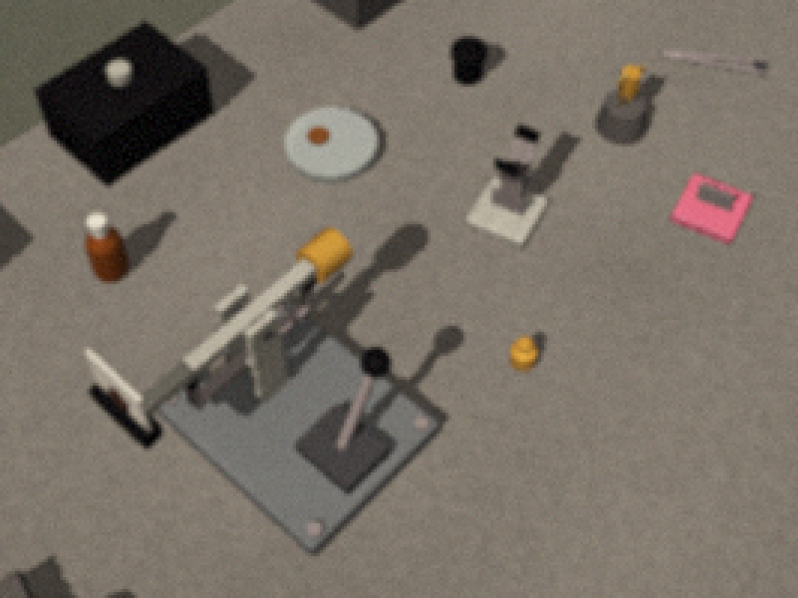

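The views agree. The knob is at scene crop (383,214) and side crop (375,361), and the card is at the far end of the beam. The clip is on its white stand, tabs at scene (324,369)/(314,402) and side (527,132)/(508,167). The pink stand is empty. Next I'll fit the poses.

```bash
cat > h.py <<'E'
from rig import *
import numpy as np, cv2
from scipy.optimize import least_squares
from scipy.spatial.transform import Rotation as R
def proj(c,P):
    q=np.c_[P,np.ones(len(P))]@np.array(c["camera_from_world"])[:3].T
    q=q@np.array(c["K"]).T
    return q[:,:2]/q[:,2:]
def place(p,L):
    c,s=np.cos(p[2]),np.sin(p[2]); L=np.array(L,float)
    return np.c_[p[0]+c*L[:,0]-s*L[:,1],p[1]+s*L[:,0]+c*L[:,1],L[:,2]]
def fit(obs,p0):  # obs: list of (cam, local pts, pixels)
    f=lambda p:np.concatenate([(proj(c,place(p,L))-px).ravel() for c,L,px in obs])
    r=least_squares(f,p0,loss="soft_l1",f_scale=1.0); return r.x,f(r.x).reshape(-1,2)
E
python3 - <<'E'
from h import *
S,D=read_camera("scene"),read_camera("side")
a=lambda l:np.array(l)/2.99+[180,110]; b=lambda l:np.array(l)/2.99+[200,140]
k=[-.1,-.085*np.sin(.5),.109]
o=[(S,[k,[-.14,-.075,.02],[.05,-.075,.02],[.05,.075,.02],[-.03,.12,.175],[.03,.12,.175]],a([[383,214],[348,278],[487,318],[535,250],[497,112],[543,122]])),
(D,[k,[-.14,.075,.02],[-.14,-.075,.02],[.03,.12,.175],[-.03,.12,.175]],b([[375,361],[314,545],[443,418],[88,350],[143,400]]))]
best=min((fit(o,[.6,0,y]) for y in [0,1.5,-1.5,3]),key=lambda t:abs(t[1]).sum())
print("bal",best[0].round(4),best[1].round(1).tolist())
print("knob,card",place(best[0],[k,[0,.12,.175]]).round(4))
t=[[0,.022,.096],[0,-.022,.096]]
for L,nm in [(1,'c')]:
  r=[]
  for y in [0,1.5,-1.5,.7,-.7]:
    o2=[(S,t,a([[324,369],[314,402]])),(D,t,b([[527,132],[508,167]]))]
    for u in o2[:]: pass
    r.append(fit(o2,[.5,-.2,y]))
    o3=[(S,t,a([[314,402],[324,369]])),(D,t,b([[508,167],[527,132]]))]
    r.append(fit(o3,[.5,-.2,y]))
  m=min(r,key=lambda t:abs(t[1]).sum());print("clip",m[0].round(4),m[1].round(1).tolist())
q=[[.03,.03,.012],[.03,-.03,.012],[-.03,-.03,.012],[-.03,.03,.012]]
o4=[(S,q[:3],a([[361,423],[347,463],[294,458]])),(D,q[1:3]+q[:1],b([[467,215],[522,241],[547,207]]))]
for sh in range(4):
  L=np.roll(q,sh,0); Ls=L[:3]
  for sh2 in range(4):
    M=np.roll(q,sh2,0)
    f=fit([(S,L[[0,1,2]],o4[0][2]),(D,M[[0,1,2]],o4[1][2])],m[0])
    if abs(f[1]).max()<4: print("stand",sh,sh2,f[0].round(4),f[1].round(1).tolist())
s=state();print(R.from_quat(s["tool_rot"]).as_matrix().round(3).tolist())
E
```

```text
bal [0.5722 0.1352 0.0508] [[-0.8, -0.1], [-2.0, -0.4], [-0.8, 2.2], [-0.5, -1.3], [-1.7, -1.1], [-1.5, -0.3], [-0.3, -1.2], [-0.2, 0.4], [-1.0, -0.6], [-0.9, -0.3], [-0.8, -0.6]]
knob,card [[0.4744 0.0894 0.109 ]
 [0.5661 0.255  0.175 ]]
clip [ 0.5436 -0.1585  0.4792] [[0.9, -11.4], [-3.9, 10.6], [0.7, 0.0], [-1.9, -0.0]]
[[0.953, 0.304, 0.0], [0.304, -0.953, 0.0], [0.0, 0.0, -1.0]]
```

Run:
```python
from h import *
S,D=read_camera("scene"),read_camera("side")
a=lambda l:np.array(l)/2.99+[180,110]; b=lambda l:np.array(l)/2.99+[200,140]
t=[[0,.022,.096],[0,-.022,.096]]
o2=[(S,t,a([[324,369],[314,402]])),(D,t,b([[508,167],[527,132]]))]
for y in (0,.5,-.5):
  m=fit(o2,[.5,-.2,y]);print("clip",m[0].round(4),m[1].round(1).tolist())
q=np.array([[.03,.03,.012],[.03,-.03,.012],[-.03,-.03,.012],[-.03,.03,.012]])
f=fit([(S,q[[0,1,2]],a([[361,423],[347,463],[294,458]])),(D,q[[0,3,2]],b([[467,213],[522,239],[547,206]]))],m[0])
print("stand",f[0].round(4),f[1].round(1).tolist())
```

```text
clip [ 0.5449 -0.1589  0.3465] [[-1.2, -0.1], [-1.2, -0.3], [-0.6, -0.6], [-1.1, -0.0]]
clip [ 0.5449 -0.1589  0.3465] [[-1.2, -0.1], [-1.2, -0.3], [-0.6, -0.6], [-1.1, -0.0]]
clip [ 0.5449 -0.1589  0.3465] [[-1.2, -0.1], [-1.2, -0.3], [-0.6, -0.6], [-1.1, -0.0]]
stand [ 0.5497 -0.1595  0.2944] [[-0.2, -0.7], [-0.4, 0.7], [-1.1, -0.7], [-1.3, 0.6], [-0.2, -0.3], [-0.1, -4.0]]
```

{"name": "move_arm", "arguments": {"deltas": [[0.5, 0, 0, 0, 0.13], [0.5, 0, 0, 0, 0.13], [0.5, 30, -43, 0, 0], [0.5, 30, -43, 0, 0], [0.5, 30, -43, 0, 0], [0.5, 30, -43, 0, 0], [0.5, 30, -43, 0, 0], [0.5, 30, -43, 0, 0], [0.5, 30, -43, 0, 0], [0.5, 30, -43, 0, 0], [0.5, 30, -43, 0, 0], [0.5, 27, -42, 0, 0]], "force": 10}}

```text
clock: 2.5
position: [0.4817, -0.1985, 0.2058]
tool_rot: [1.0, 0.024, 0.0, 0.0]
ft_force: [-0.1, -1.2, -0.9]
grip_width: 0.0467
```

{"name": "move_arm", "arguments": {"deltas": [[0.5, 0, -45, 0, 0], [0.5, 0, -45, 0, 0], [0.5, 0, -45, 0, 0], [0.5, 0, -45, 0, 0], [0.5, 0, -45, 0, 0], [0.5, 0, -45, 0, 0], [0.5, 0, 0, 0, 0]]}}

```text
clock: 3.38
position: [0.4675, 0.0727, 0.2058]
tool_rot: [1.0, 0.027, 0.0, -0.0]
ft_force: [-0.1, -0.1, -0.2]
grip_width: 0.0468
```

Run:
```python
from h import *
s=state();print({k:np.round(s[k],4).tolist() for k in ["clock","position","tool_rot","grip_width","ft_force"]})
print(R.from_quat(s["tool_rot"]).as_matrix().round(3).tolist())
W=read_camera("wrist");cv2.imwrite("pics/w1.png",W["pixels"][:,:,::-1])
D=read_camera("side")
for n,c in [("lever_knob",W),("lever_knob",D)]:
  print(n,[(np.round(d["at"],1).tolist(),round(d["p"],2),int(d["mask"].sum())) for d in silhouettes(c,n)][:3], proj(c,np.array([[.4744,.0894,.109]])))
```

```text
{'clock': 3.375, 'position': [0.4675, 0.0727, 0.2058], 'tool_rot': [0.9996, 0.0268, 0.0003, -0.0004], 'grip_width': 0.0468, 'ft_force': [-0.1415, -0.0689, -0.2013]}
[[0.999, 0.054, 0.001], [0.054, -0.999, 0.001], [0.001, -0.001, -1.0]]
lever_knob [([294.6, 186.3], 0.88, 1017)] [[301.42942325 187.99130373]]
lever_knob [([320.7, 269.7], 0.55, 162)] [[325.15866214 259.55312476]]
```

View pics/w1.png

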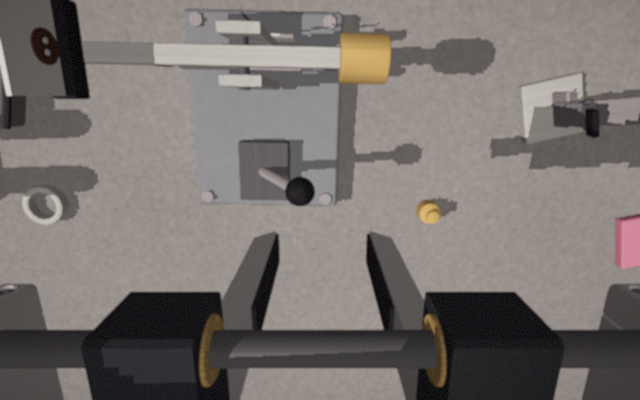

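Run:
```python
from h import *
W=read_camera("wrist")
k=[-.1,-.085*np.sin(.5),.109]
L=[k,[.05,.075,.02],[.05,-.075,.02],[-.14,-.075,.02],[-.14,.075,.02]]
o=[(W,L,np.array([[300,191],[187,10],[341,12],[338,206],[201,204.]]))]
m=fit(o,[.572,.135,.05]);print(m[0].round(4),m[1].round(1).tolist(),place(m[0],[k,[0,.12,.175]]).round(4))
for n in ["clip_handles","clip","lever_knob"]: 
  for d in silhouettes(W,n)[:2]: print(n,np.round(d["at"],1),d["p"])
print(proj(W,place([.5449,-.1589,.3465],[[0,.022,.096],[0,-.022,.096]])))
```

```text
[0.5701 0.1299 0.0385] [[1.0, 0.7], [-7.1, -0.9], [1.3, -1.5], [0.2, 0.8], [-3.3, 1.7]] [[0.4718 0.0853 0.109 ]
 [0.5655 0.2498 0.175 ]]
clip_handles [590.2 111.3] 0.8
clip [592.7 109. ] 0.95
lever_knob [288.8 188.2] 0.79
[[586.87854813 119.98535201]
 [644.02171914 102.97893707]]
```

{"name": "move_arm", "arguments": {"deltas": [[0.5, 6, -14, 0, 0], [0.5, 0, 0, 25, 0], [0.5, 0, 0, 25, 0], [0.5, 0, 0, 25, 0], [0.5, 0, 0, 20, 0], [0.5, 0, 0, 10, 0], [0.64, 0, 0, 0, 0], [0.64, 0, 0, 0, 0], [0.64, 0, 0, 0, 0]], "force": 5}}

```text
clock: 4.9
position: [0.4733, 0.0856, 0.1011]
tool_rot: [1.0, 0.025, 0.001, -0.001]
ft_force: [-0.0, 9.7, -8.1]
grip_width: 0.0344
```

Run:
```python
from h import *
s=state();print({k:np.round(s[k],4).tolist() for k in ["clock","position","grip_width","ft_force"]})
W=read_camera("wrist");D=read_camera("side")
a=W["pixels"][:,120:520];b=cv2.resize(D["pixels"][200:330,230:400],None,fx=400/170,fy=400/170)
cv2.imwrite("pics/w2.png",np.hstack([a,cv2.copyMakeBorder(b,0,400-b.shape[0],0,0,0)])[:,:,::-1])
```

```text
{'clock': 4.9, 'position': [0.4733, 0.0856, 0.1011], 'grip_width': 0.0344, 'ft_force': [-0.0414, 9.6906, -8.1498]}
```

View pics/w2.png

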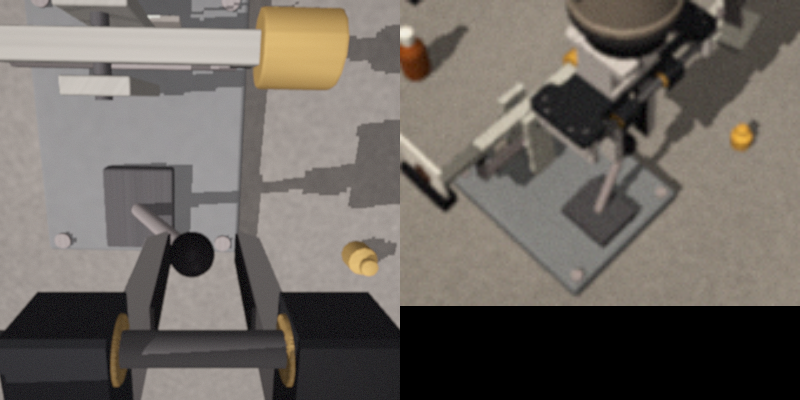

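{"name": "move_arm", "arguments": {"deltas": [[0.64, 0, -10, 0, 0], [0.64, 0, -12, 0, 0], [0.64, 0, -12, 0, 0], [0.64, 0, -12, 0, 0], [0.64, 0, -12, 0, 0], [0.64, 0, -12, 0, 0], [0.64, 0, -10, 0, 0], [0.64, 0, 0, 0, 0]]}}

```text
clock: 6.0
position: [0.469, 0.1647, 0.1005]
tool_rot: [1.0, 0.025, -0.0, -0.0]
ft_force: [0.9, -0.7, -0.1]
grip_width: 0.034
```

{"name": "move_arm", "arguments": {"deltas": [[0.64, 0, -5, 0, 0], [0.64, 0, 0, 0, 0]]}}

```text
clock: 6.25
position: [0.4689, 0.1689, 0.1005]
tool_rot: [1.0, 0.024, 0.0, -0.0]
ft_force: [-0.2, -0.3, 0.3]
grip_width: 0.0337
```

{"name": "move_arm", "arguments": {"deltas": [[0.64, 0, -3, 0, 0], [0.64, 0, 0, 0, 0]]}}

```text
clock: 6.5
position: [0.4687, 0.1718, 0.1005]
tool_rot: [1.0, 0.024, 0.0, -0.0]
ft_force: [-0.4, 0.5, -0.1]
grip_width: 0.0336
```

{"name": "move_arm", "arguments": {"deltas": [[0.64, 0, -3, 0, 0], [0.64, 0, 0, 0, 0]]}}

```text
clock: 6.75
position: [0.4686, 0.1751, 0.1005]
tool_rot: [1.0, 0.025, 0.0, -0.0]
ft_force: [0.9, -0.1, -0.3]
grip_width: 0.0337
```

{"name": "move_arm", "arguments": {"deltas": [[0.64, 0, -3, 0, 0], [0.64, 0, 0, 0, 0]]}}

```text
clock: 7.0
position: [0.4684, 0.1778, 0.1005]
tool_rot: [1.0, 0.024, -0.0, 0.0]
ft_force: [1.0, -1.1, 0.4]
grip_width: 0.0341
```

Run:
```python
from h import *
s=state();print({k:np.round(s[k],4).tolist() for k in ["clock","position","grip_width","ft_force"]})
W=read_camera("wrist");D=read_camera("side")
a=W["pixels"][:,120:520];b=cv2.resize(D["pixels"][200:330,230:400],None,fx=400/170,fy=400/170)
cv2.imwrite("pics/w3.png",np.hstack([a,cv2.copyMakeBorder(b,0,400-b.shape[0],0,0,0)])[:,:,::-1])
```

```text
{'clock': 7.0, 'position': [0.4684, 0.1778, 0.1005], 'grip_width': 0.0341, 'ft_force': [1.0173, -1.1306, 0.4358]}
```

View pics/w3.png

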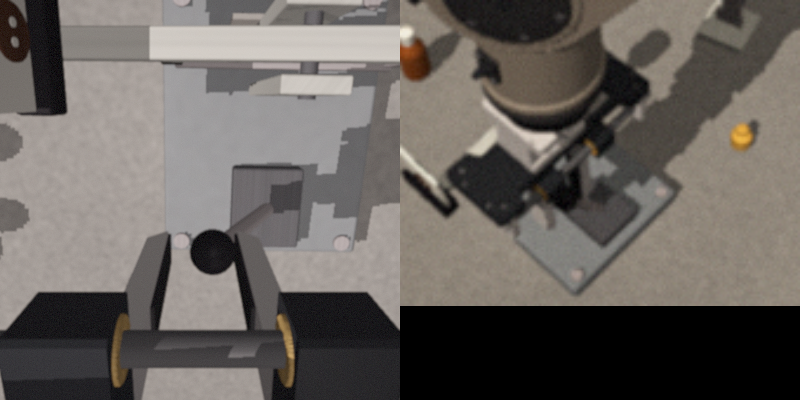

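The lever has swung to the card side. There's no stop force yet, so I'll keep going until I feel the stop.

{"name": "move_arm", "arguments": {"deltas": [[0.64, 0, -2, 0, 0], [0.64, 0, 0, 0, 0]]}}

```text
clock: 7.35
position: [0.4683, 0.1783, 0.1004]
tool_rot: [1.0, 0.024, -0.0, 0.001]
ft_force: [1.5, -9.9, 1.4]
grip_width: 0.0347
```

{"name": "move_arm", "arguments": {"deltas": [[0.64, 0, -2, 0, 0], [0.64, 0, 0, 0, 0]]}}

```text
clock: 7.6
position: [0.4682, 0.1802, 0.1003]
tool_rot: [1.0, 0.024, -0.0, 0.001]
ft_force: [1.2, -9.2, 1.5]
grip_width: 0.0376
```

Run:
```python
from h import *
W=read_camera("wrist");S=read_camera("scene")
for n,c in (("lever_knob",W),("card_edge",S),("lever_knob",S)):print(n,[(np.round(d["at"],1).tolist(),round(d["p"],2),int(d["mask"].sum())) for d in silhouettes(c,n)][:2])
```

```text
lever_knob [([343.6, 241.5], 0.75, 2419)]
card_edge [([344.9, 170.7], 0.97, 537)]
lever_knob [([315.4, 183.5], 0.64, 38), ([392.9, 213.9], 0.26, 167)]
```

{"name": "move_arm", "arguments": {"deltas": [[0.64, 0, 0, 0, 0], [0.64, 0, 0, 0, 0], [0.64, 0, 0, 0, 0], [0.64, 0, 0, 0, 0]]}}

```text
clock: 8.35
position: [0.4683, 0.1801, 0.1004]
tool_rot: [1.0, 0.024, -0.0, 0.001]
ft_force: [1.2, -9.7, 1.2]
grip_width: 0.0375
```

Run:
```python
from h import *
S,D=read_camera("scene"),read_camera("side")
for c in (S,D):print([(np.round(d["at"],1).tolist(),round(d["p"],2),int(d["mask"].sum())) for d in silhouettes(c,"card_edge")][:2])
f=lambda n:cv2.imread(f"pics/{n}.png")
a=np.hstack([f("scene0")[140:190,320:380],S["pixels"][140:190,320:380,::-1]])
b=np.hstack([f("side0")[240:290,220:280],D["pixels"][240:290,220:280,::-1]])
cv2.imwrite("pics/beam.png",cv2.resize(np.vstack([a,b]),None,fx=6,fy=6,interpolation=0))
```

```text
[([347.2, 165.5], 0.55, 518)]
[([247.3, 279.3], 0.58, 286), ([233.2, 223.2], 0.43, 251)]
```

View pics/beam.png

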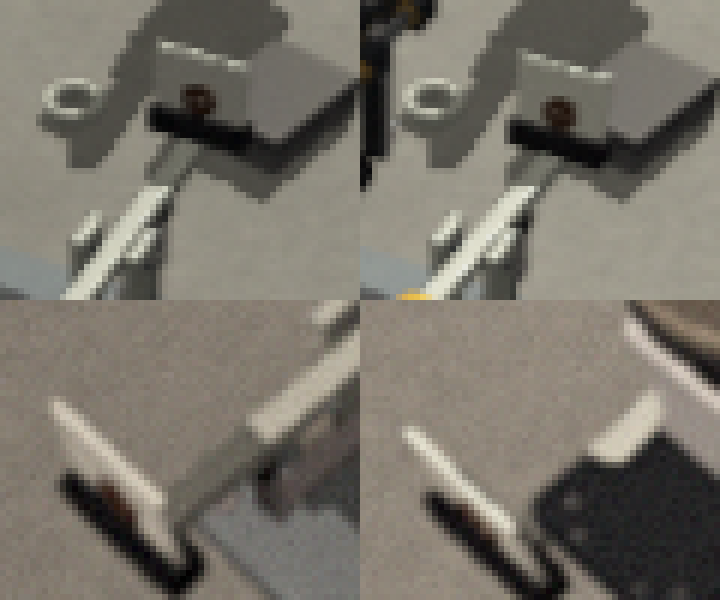

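The right-hand crops show the card about 2 px lower than the left-hand ones, so the beam is free and has sunk. Next I'll swing the lever back.

{"name": "move_arm", "arguments": {"deltas": [[0.64, 0, 10, 0, 0], [0.64, 0, 12, 0, 0], [0.64, 0, 12, 0, 0], [0.64, 0, 12, 0, 0], [0.64, 0, 12, 0, 0], [0.64, 0, 12, 0, 0], [0.64, 0, 12, 0, 0], [0.64, 0, 10, 0, 0], [0.64, 0, 0, 0, 0]]}}

```text
clock: 9.68
position: [0.4727, 0.0889, 0.1005]
tool_rot: [1.0, 0.024, -0.0, 0.0]
ft_force: [1.0, 0.2, 0.5]
grip_width: 0.0339
```

{"name": "move_arm", "arguments": {"deltas": [[0.64, 0, 3, 0, 0], [0.64, 0, 0, 0, 0]]}}

```text
clock: 9.93
position: [0.4729, 0.087, 0.1005]
tool_rot: [1.0, 0.024, 0.0, -0.0]
ft_force: [0.4, -0.1, -0.4]
grip_width: 0.0339
```

{"name": "move_arm", "arguments": {"deltas": [[0.64, 0, 3, 0, 0], [0.64, 0, 0, 0, 0]]}}

```text
clock: 10.18
position: [0.473, 0.0853, 0.1005]
tool_rot: [1.0, 0.025, 0.0, -0.001]
ft_force: [-0.5, 10.2, -2.9]
grip_width: 0.0349
```

{"name": "move_arm", "arguments": {"deltas": [[0.64, 0, 1, 0, 0], [0.64, 0, 0, 0, 0], [0.6, 0, -5, 0, 0], [0.5, 0, 0, 0, 0], [0.5, 0, 0, -30, 0], [0.4, 0, 0, -40, 0], [0.2, 0, 0, -40, 0], [0.0, 9, 50, 0, 0], [0.0, 9, 60, 0, -0.14], [0.0, 9, 60, 0, -0.14], [0.0, 30, 65, 0, 0]]}}

```text
out of range: a shift must lie within [-62.5, 62.5]
```

{"name": "move_arm", "arguments": {"deltas": [[0.64, 0, 1, 0, 0], [0.64, 0, 0, 0, 0], [0.6, 0, -5, 0, 0], [0.5, 0, 0, 0, 0], [0.5, 0, 0, -30, 0], [0.4, 0, 0, -40, 0], [0.2, 0, 0, -40, 0], [0.0, 9, 50, 0, 0], [0.0, 9, 60, 0, 0], [0.0, 9, 60, 0, 0], [0.0, 9, 60, 0, 0], [0.0, 0, 10, 0, -0.14]]}}

```text
clock: 11.68
position: [0.5202, -0.1547, 0.2102]
tool_rot: [0.996, 0.093, -0.0, 0.0]
ft_force: [-0.5, 0.6, -0.0]
grip_width: 0.0942
```

{"name": "move_arm", "arguments": {"deltas": [[0.0, 0, 0, 0, -0.14], [0.0, 0, 0, 0, 0], [0.0, 0, 0, 0, 0]]}}

```text
clock: 12.05
position: [0.5204, -0.15, 0.2105]
tool_rot: [0.987, 0.162, -0.0, -0.0]
ft_force: [0.8, 0.0, -0.1]
grip_width: 0.094
```

Run:
```python
from h import *
s=state();print({k:np.round(s[k],4).tolist() for k in ["clock","position","grip_width","ft_force"]})
print(R.from_quat(s["tool_rot"]).as_matrix().round(3).tolist())
S,D=read_camera("scene"),read_camera("side")
W=read_camera("wrist")
for c in (S,D):print([(np.round(d["at"],1).tolist(),round(d["p"],2),int(d["mask"].sum())) for d in silhouettes(c,"card_edge")][:2])
for n in("clip","clip_handles"):print([(np.round(d["at"],1).tolist(),round(d["p"],2)) for d in silhouettes(W,n)][:2])
f=lambda n:cv2.imread(f"pics/{n}.png")
a=np.hstack([f("scene0")[140:190,320:380],S["pixels"][140:190,320:380,::-1]])
b=np.hstack([f("side0")[240:290,220:280],D["pixels"][240:290,220:280,::-1]])
a=cv2.resize(np.vstack([a,b]),None,fx=2,fy=2,interpolation=0)
w=W["pixels"][:,:,::-1].copy()
cv2.imwrite("pics/w4.png",np.vstack([w,np.hstack([a,np.zeros((200,400,3),np.uint8)])]))
```

```text
{'clock': 12.05, 'position': [0.5204, -0.15, 0.2105], 'grip_width': 0.094, 'ft_force': [0.815, 0.0438, -0.1289]}
[[0.947, 0.32, -0.0], [0.32, -0.947, 0.0], [-0.0, -0.0, -1.0]]
[([346.5, 167.6], 0.71, 463), ([287.3, 238.2], 0.18, 76)]
[([264.7, 262.4], 0.85, 1006)]
[([341.9, 163.4], 0.63)]
[([337.2, 166.8], 0.62), ([16.8, 152.9], 0.4)]
```

View pics/w4.png

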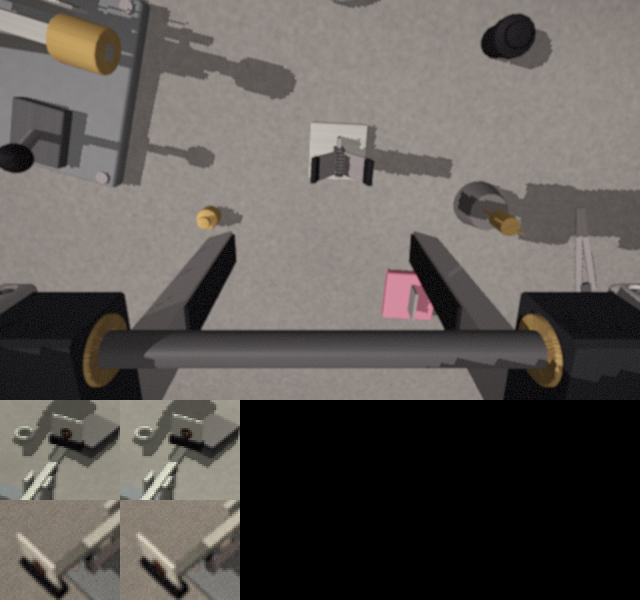

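Run:
```python
from h import *
W=read_camera("wrist")
o=[(W,[[0,.0225,.096],[0,-.0225,.096],[.03,.03,.012],[.03,-.03,.012]],np.array([[316.5,169],[368,171],[310,122],[368,125.]]))]
m=fit(o,[.545,-.159,.33]);print(m[0].round(4),m[1].round(1).tolist())
m=fit([(W,o[0][1][:2],o[0][2][:2])],m[0]);print(m[0].round(4),m[1].round(1).tolist())
crop=W["pixels"][110:200,290:390]
T=(W["pixels"][140:195,300:385].max(2)<45).astype(np.uint8)
n,l,st,ce=cv2.connectedComponentsWithStats(T);print([(st[i].tolist(),(ce[i]+[300,140]).round(1).tolist()) for i in range(1,n) if st[i][4]>30])
```

```text
[ 0.5441 -0.1594  0.2927] [[-1.5, -0.8], [0.8, -0.9], [0.3, 2.0], [-0.0, 1.0]]
[ 0.5435 -0.1599  0.288 ] [[-1.1, -0.0], [1.1, 0.1]]
[([11, 17, 9, 25, 155], [315.2, 169.3]), ([64, 19, 9, 26, 184], [367.8, 171.2])]
```

{"name": "move_arm", "arguments": {"deltas": [[0.0, 0, 0, 0, 0.035], [0.0, 20, 16, 0, 0], [0.0, 0, 0, 30, 0], [0.0, 0, 0, 40, 0], [0.0, 0, 0, 40, 0], [0.2, 0, 0, 16, 0], [0.38, 0, 0, 5, 0], [0.38, 0, 0, 0, 0], [0.38, 0, 0, 0, 0]], "force": 20}}

```text
clock: 13.58
position: [0.545, -0.1598, 0.0808]
tool_rot: [0.989, 0.146, 0.001, 0.0]
ft_force: [-0.7, -0.3, 0.4]
grip_width: 0.0595
```

Run:
```python
from h import *
s=state();print({k:np.round(s[k],4).tolist() for k in ["clock","position","grip_width","ft_force"]})
W=read_camera("wrist");D=read_camera("side")
a=W["pixels"][:,120:520];b=cv2.resize(D["pixels"][150:240,320:440],None,fx=400/120,fy=400/120)
cv2.imwrite("pics/w5.png",np.hstack([a,cv2.copyMakeBorder(b,0,400-b.shape[0],0,0,0)])[:,:,::-1])
```

```text
{'clock': 13.575, 'position': [0.545, -0.1598, 0.0808], 'grip_width': 0.0595, 'ft_force': [-0.6997, -0.276, 0.3621]}
```

View pics/w5.png

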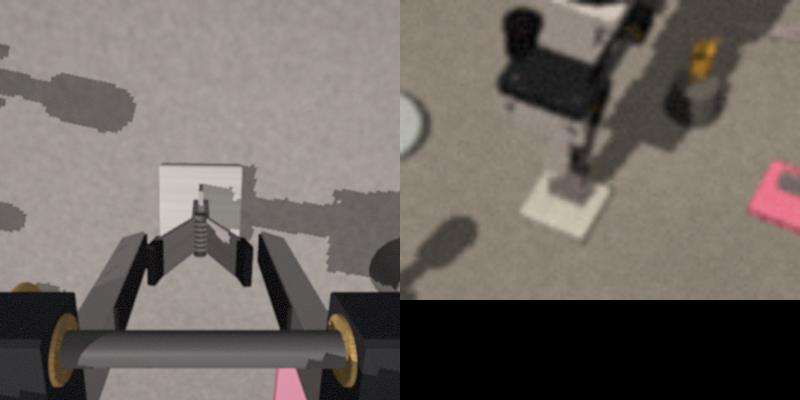

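Run:
```python
from h import *
W=read_camera("wrist")
for p in ([.545,-.1598,.29],):
  print((proj(W,place(p,[[x,sy*.026,.103] for sy in(1,-1) for x in(.011,-.011)]+[[0,0,.06],[.03,.03,.012],[.03,-.03,.012]]))-[120,0]).round(1).tolist())
```

```text
[[147.0, 242.6], [148.8, 284.4], [257.0, 242.8], [255.1, 284.6], [202.0, 231.6], [159.5, 166.8], [244.8, 167.0]]
```

The prediction matches the picture, so the clip is centred to about 1 mm. I'll squeeze now.

{"name": "move_arm", "arguments": {"deltas": [[0.5, 0, 0, 0, 0], [0.6, 0, 0, 0, 0], [0.65, 0, 0, 0, 0], [0.69, 0, 0, 0, 0], [0.69, 0, 0, 0, 0], [0.69, 0, 0, 0, 0]]}}

```text
clock: 14.48
position: [0.5442, -0.1596, 0.0795]
tool_rot: [0.989, 0.146, -0.0, -0.0]
ft_force: [-0.1, 0.2, -1.2]
grip_width: 0.029
```

{"name": "move_arm", "arguments": {"deltas": [[0.69, 0, 0, -5, 0], [0.69, 0, 0, -10, 0], [0.69, 0, 0, -20, 0], [0.69, 0, 0, -30, 0], [0.69, 0, 0, -40, 0], [0.69, 0, 0, -40, 0], [0.69, 0, 0, -40, 0], [0.69, 0, 0, -15, 0], [0.69, 0, 0, 0, 0]]}}

```text
clock: 15.6
position: [0.5444, -0.1597, 0.2803]
tool_rot: [0.989, 0.146, 0.001, 0.0]
ft_force: [0.0, 0.2, -1.3]
grip_width: 0.0292
```

Run:
```python
from h import *
s=state();print({k:np.round(s[k],4).tolist() for k in ["clock","position","grip_width","ft_force"]})
W=read_camera("wrist");D=read_camera("side");S=read_camera("scene")
a=W["pixels"][:,120:520];b=cv2.resize(D["pixels"][110:230,320:440],None,fx=3.33,fy=3.33)
u,v=np.array([proj(S,s["position"][None] if hasattr(s["position"],"shape") else np.array([s["position"]]))[0]]).astype(int)[0]
c=cv2.resize(S["pixels"][v-40:v+80,u-60:u+60],(200,200))
cv2.imwrite("pics/w6.png",np.hstack([a,cv2.resize(b,(400,400))])[:,:,::-1])
for n in("clip",):
  for cam in (W,D,S):print([(np.round(d["at"],1).tolist(),round(d["p"],2)) for d in silhouettes(cam,n)][:2])
```

```text
{'clock': 15.6, 'position': [0.5444, -0.1597, 0.2803], 'grip_width': 0.0292, 'ft_force': [0.0042, 0.2335, -1.2907]}
[([321.8, 239.7], 0.78)]
[([375.5, 150.4], 0.61)]
[([288.1, 257.6], 0.73), ([283.4, 205.7], 0.48)]
```

View pics/w6.png

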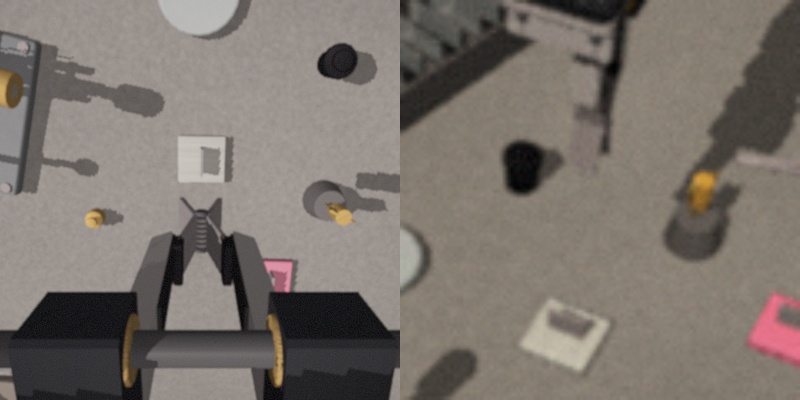

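{"name": "move_arm", "arguments": {"deltas": [[0.69, 0, 0, 0, 0.08], [0.69, 0, 0, 0, 0.08], [0.69, 0, 0, 0, 0.085], [0.69, 1, -25, 0, 0], [0.69, 1, -40, 0, 0], [0.69, 1, -45, 0, 0], [0.69, 1, -45, 0, 0], [0.69, 1, -45, 0, 0], [0.69, 1, -45, 0, 0], [0.69, 1, -45, 0, 0], [0.69, 1, -45, 0, 0], [0.69, 1, -40, 0, 0]]}}

```text
clock: 17.4
position: [0.5345, 0.2169, 0.2789]
tool_rot: [1.0, 0.025, -0.0, 0.0]
ft_force: [0.8, -0.6, -0.5]
grip_width: 0.0293
```

{"name": "move_arm", "arguments": {"deltas": [[0.69, 0, -20, 0, 0], [0.69, 0, -5, 0, 0], [0.69, 0, 0, 0, 0], [0.69, 0, 0, 0, 0]]}}

```text
clock: 17.9
position: [0.5341, 0.2388, 0.2795]
tool_rot: [1.0, 0.023, 0.0, 0.0]
ft_force: [-0.9, -0.6, -0.3]
grip_width: 0.0293
```

Run:
```python
from h import *
s=state();print({k:np.round(s[k],4).tolist() for k in ["clock","position","grip_width","ft_force"]})
M=R.from_quat(s["tool_rot"]).as_matrix();print(M.round(3).tolist())
W=read_camera("wrist")
x0,y0=220,90
cv2.imwrite("pics/w7.png",cv2.resize(W["pixels"][y0:y0+200,x0:x0+240],None,fx=3,fy=3,interpolation=2)[:,:,::-1])
f=lambda P:((proj(W,np.array(P))-[x0,y0])*3).round(0).tolist()
print("card",f(place([.572,.137,.045],[[-.03,.12,.175],[.03,.12,.175]])))
yaw=np.arctan2(M[1,0],M[0,0]);t=s["position"]
for sink in(0,.004):
  z=t[2]-.0595-sink+.0014
  print("tips",sink,f(place([t[0],t[1],yaw],[[.011,.0135,z],[.011,-.0135,z],[.011,0,z+.04]])))
print([(np.round(d["at"],1).tolist(),round(d["p"],2)) for d in silhouettes(W,"card_edge")][:2])
```

```text
{'clock': 17.9, 'position': [0.5341, 0.2388, 0.2795], 'grip_width': 0.0293, 'ft_force': [-0.8617, -0.6325, -0.2836]}
[[0.999, 0.047, 0.0], [0.047, -0.999, -0.0], [0.0, 0.0, -1.0]]
card [[245.0, 303.0], [241.0, 78.0]]
tips 0 [[246.0, 322.0], [364.0, 322.0], [304.0, 377.0]]
tips 0.004 [[247.0, 317.0], [363.0, 317.0], [305.0, 371.0]]
[([410.7, 147.2], 0.97)]
```

View pics/w7.png

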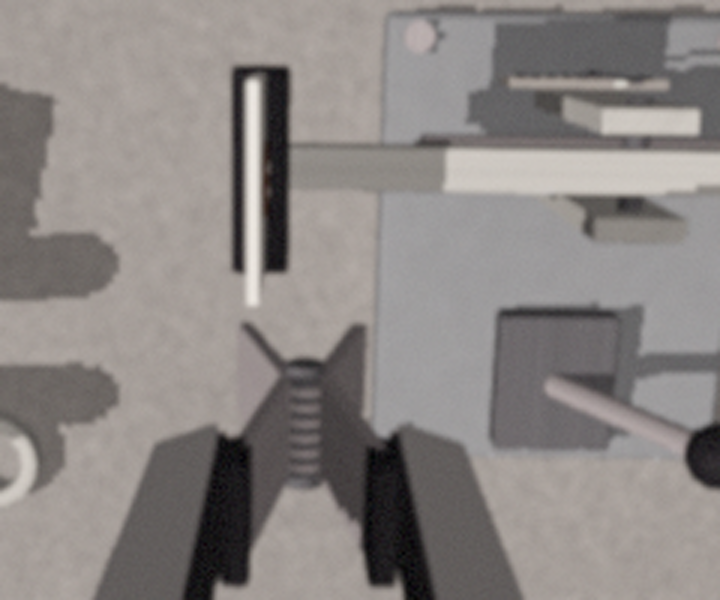

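Run:
```python
from h import *
W=read_camera("wrist")
px=lambda l:np.array(l,float)/3+[220,90]
A=([[-.03,.12,.175],[.03,.12,.175]],[[251,304],[255.5,76]])
B=([[.032,.129,.131],[.032,.111,.131],[-.032,.129,.131],[-.032,.111,.131]],[[233,67],[288,67],[233,270],[288,270]])
C=([[.05,.075,.02],[-.14,.075,.02]],[[388,15],[378,452]])
for n,s in(("card",[A]),("holder",[B]),("base",[C]),("all",[A,B,C])):
  m=fit([(W,L,px(p)) for L,p in s],[.572,.137,.045]);print(n,m[0].round(4),place(m[0],[[0,.12,.175]])[0].round(4),(3*m[1]).round(1).tolist())
```

```text
card [0.5684 0.1346 0.013 ] [0.5668 0.2546 0.175 ] [[0.1, -1.9], [-0.0, 1.7]]
holder [0.5707 0.1346 0.0344] [0.5666 0.2545 0.175 ] [[-2.8, -3.2], [2.7, -2.5], [-1.2, 3.4], [1.2, 4.0]]
base [0.5697 0.1336 0.0432] [0.5645 0.2535 0.175 ] [[0.0, -3.3], [-0.0, 7.9]]
all [0.571  0.1344 0.0365] [0.5667 0.2544 0.175 ] [[3.6, -1.2], [-1.7, 2.4], [-2.4, -3.5], [3.1, -2.9], [-0.4, 3.1], [2.0, 3.7], [-0.9, -8.3], [-3.7, 3.9]]
```

{"name": "move_arm", "arguments": {"deltas": [[0.69, 11, -5, 0, 0.01], [0.69, 11, -5, 0, 0], [0.69, 11, -4, 0, 0], [0.69, 0, 0, 15, 0], [0.69, 0, 0, 15, 0], [0.69, 0, 0, 4, 0], [0.69, 0, 0, 0, 0], [0.69, 0, 0, 0, 0]]}}

```text
clock: 19.05
position: [0.5663, 0.2558, 0.246]
tool_rot: [1.0, 0.019, 0.0, -0.0]
ft_force: [0.1, -0.6, 0.0]
grip_width: 0.0293
```

Run:
```python
from h import *
s=state();print({k:np.round(s[k],4).tolist() for k in ["clock","position","grip_width","ft_force"]})
W=read_camera("wrist");D=read_camera("side");S=read_camera("scene")
cv2.imwrite("pics/w8.png",np.hstack([cv2.resize(W["pixels"][150:290,250:390],(400,400),interpolation=2),cv2.resize(D["pixels"][220:300,210:290],(400,400),interpolation=2)])[:,:,::-1])
```

```text
{'clock': 19.05, 'position': [0.5663, 0.2558, 0.246], 'grip_width': 0.0293, 'ft_force': [0.1061, -0.5875, 0.047]}
```

View pics/w8.png

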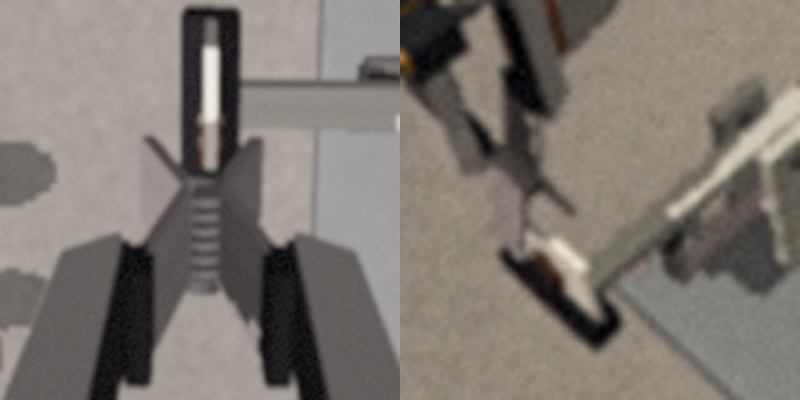

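The card sits about 1.3 mm off-centre between the open jaws. I'll correct that and lower the clip.

{"name": "move_arm", "arguments": {"deltas": [[0.69, 0, 1.4, 0, 0], [0.69, 0, 0, 0, 0], [0.69, 0, 0, 8, 0], [0.69, 0, 0, 8, 0], [0.69, 0, 0, 8, 0], [0.69, 0, 0, 4, 0], [0.69, 0, 0, 0, 0], [0.69, 0, 0, 0, 0], [0.69, 0, 0, 0, 0], [0.69, 0, 0, 0, 0]]}}

```text
clock: 20.45
position: [0.5662, 0.2544, 0.2177]
tool_rot: [1.0, 0.019, 0.0, -0.0]
ft_force: [-0.0, -0.3, -0.8]
grip_width: 0.0294
```

Run:
```python
from h import *
s=state();print({k:np.round(s[k],4).tolist() for k in ["clock","position","grip_width","ft_force"]})
W=read_camera("wrist");D=read_camera("side");S=read_camera("scene")
z=lambda c,a,b,n:cv2.resize(c["pixels"][a:a+n,b:b+n],(400,300) if 0 else (266,266),interpolation=2)
f=lambda n:cv2.imread(f"pics/{n}.png")[:,:,::-1]
top=np.hstack([z(W,150,250,140),z(D,220,210,80),z(S,120,310,80)])
bot=np.hstack([np.zeros((266,266,3),np.uint8),z({"pixels":f("side0")},220,210,80),z({"pixels":f("scene0")},120,310,80)])
cv2.imwrite("pics/w9.png",np.vstack([top,bot])[:,:,::-1])
M=R.from_quat(s["tool_rot"]).as_matrix();yaw=np.arctan2(M[1,0],M[0,0]);t=s["position"];sc=266/140
g=lambda P:((proj(W,np.array(P))-[250,150])*sc).round(1).tolist()
print("card far end",g(place([.571,.1344,.0365],[[.03,.12,.175]])),"tips",g(place([t[0],t[1],yaw],[[.011,.0135,t[2]-.058],[.011,-.0135,t[2]-.058]])))
```

```text
{'clock': 20.45, 'position': [0.5662, 0.2544, 0.2177], 'grip_width': 0.0294, 'ft_force': [-0.0436, -0.2741, -0.8374]}
card far end [[136.3, 46.3]] tips [[99.0, 89.8], [173.3, 89.8]]
```

View pics/w9.png

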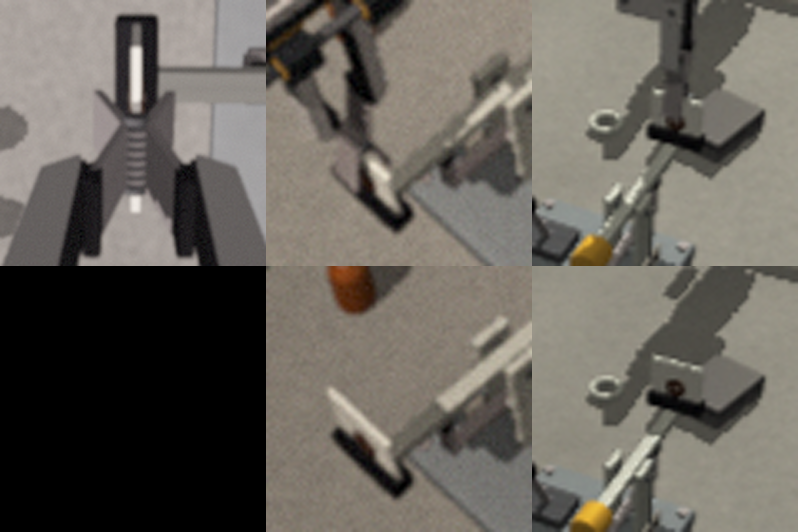

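The card is centred between the jaws: column 136, with the tips at 97 and 174. It shows evenly at both ends, the beam is level, and contact force is near zero. I'll hand in now.

```bash
python3 -c "
from rig import *
print(finish_job())"
```

```text
the job is handed in; nothing more can be done
None
```

The job is handed in at about 20.5 s of the 72 s allowed, with the clip held open over the card as asked.

- **Lever and beam:** I swung the lever to its released stop, feeling about 10 N there, and the pictures showed the card end sunk. I then swung it back to the arrested stop, again about 10 N, and the pictures showed the beam level.
- **Clip:** I squeezed the handles to 29 mm, lifted the clip off its stand and lowered it over the middle of the card's top edge.
- **Last checks:**
  - The gripper still held 29.4 mm.
  - The card was centred between the jaws, about 10 mm clear on each side.
  - The contact force was under 1 N, and the beam was still level.
- **Less certain:**
  - The 15 mm depth is worked out from the arm position and the wrist picture, and I put it at about ±3 mm.
  - The card's angle read 0.01 to 0.04 rad depending on which features I fitted. That shifts the clearance by only a fraction of a millimetre.
  - I did not measure the other bench items again at the end. The pink stand was left alone, and I saw no contact with anything else.

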